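# Hold the filler cap at its vent mark

### The job

A copper bar has been left lying across the filler neck of the green oil tank: put it in the red bin and let go of it. Then take the orange bayonet cap by its grip, push its two lugs down through the slots of the neck until the cap is fully home, and turn it clockwise (seen from above) half way, until the grip points along the yellow vent marks; never turn it on into the lock click. Finish while still holding the cap by its grip, still and fully down at the yellow marks, and leave everything else where it is.

Things in the scene. Friction and masses are not known exactly. Their poses are not given: they have to be found in the camera images.
- tank: Green bench oil tank, fixed, 220 x 180 x 85 mm high (x, y, z), origin at the centre of its underside, z up. A round steel filler neck stands on it, 30 mm toward its -x side from the centre; a pressure gauge 55 mm high stands on the tank top 115 mm from the neck's axis on the +x side.
- mouth (a point): Centre of the neck's mouth, level with the top of its lip, 120 mm above the work surface; axes as the tank's. The neck is 72 mm in outer diameter, 35 mm above the tank top. The lip is 5 mm thick, with a 44 mm round hole and two opposite slots, 14 mm wide, along the mouth's +x and -x. Below it is a groove 60 mm in diameter; the neck's floor is 30 mm below the mouth.
- vent_mark (a point): Middle of one of the two yellow vent marks painted on the tank top, 50 mm from the neck's axis, 50 degrees clockwise from the mouth's +x (the other is opposite). White marks: at the slots (0); red: lock (100 degrees clockwise). Stops in the groove let the cap turn only clockwise seen from above (negative about z), from 0 (lugs under the slots) to about 100 degrees.
- lock_pin (a joint): Sprung brass pin in the groove: 0 when out; a lug meets it at about 70 degrees of turn and then pushes it in (up to 0.004 m, a few newtons), which is the lock click; a cap turned past 77 degrees also counts as clicked. It stays at 0 before that.
- cap: Loose orange bayonet cap, about 160 g, upright on the mat; origin at the centre of its underside, z up. Metal plug 40 mm wide, 14 mm high; in its lowest 6 mm two opposite lugs along x, 55 mm tip to tip, 8 mm wide; above it a disc 66 mm wide, from 14 to 20 mm. A half turn looks the same and it goes in either way. Home, the disc lies on the lip, the origin 14 mm below the mouth.
- cap_grip (a point): Middle of the cap's orange grip, 40 mm above the cap's underside, on its axis. The grip is an upright bar on the disc, along the cap's x (as the lugs), 60 mm long, 14 mm thick in y, from 20 to 52 mm above the underside. Axes as the cap's. Nothing springs back in the neck; the cap turns against light friction only.
- bar: Loose copper bar, 110 x 20 x 14 mm (x, y, z), about 260 g, lying flat across the neck's mouth at the start; origin at the centre of its underside.
- red_bin: Open red bin, fixed, 200 x 160 mm outside, 70 mm high, walls and floor 5 mm; origin at the centre of its underside. Stands on one side of the tank, the mat on the other; the sides vary.
- mat: Black rubber mat, fixed, 260 x 140 x 3 mm, origin at the centre of its underside. The orange cap and the blue screw cap stand on it, in either order.
- screw_cap: Blue plastic screw cap, loose, 56 mm in diameter, 38 mm high, on the mat: leave alone. Origin at its underside.
- nut: Loose steel spacer ring, 30 mm in diameter, 12 mm high, on the tank's top near a corner: leave alone. Origin at its underside.
- wrench: Loose steel wrench lying beyond the tank: leave alone. Origin at its underside.
- grease: Closed tin with a blue label, 72 mm in diameter, 110 mm high, beyond the tank: leave alone. Origin at its underside.
- jar: Closed glass jar, 60 mm in diameter, 90 mm high, beyond the tank: leave alone. Origin at its underside.
Not all that is in view belongs to the job. Of the things that look like the cap, take the one that is farthest to the robot's left at the start.

How it is judged (in metres and radians):
On the way, in this order (a step that is already met when the one before it is completed fails the run):
1. the copper bar lies let go in the red bin (x of bar in the frame of red_bin between -0.085 and 0.085 m and y of bar in the frame of red_bin between -0.07 and 0.07 m and z of bar in the frame of red_bin below 0.04 m and contact force between the fingers and bar below 0.1 N and linear speed of bar below 0.03 m/s), for 0.2 s.
2. the cap has gone down through the slots, fully home, not yet turned half way (horizontal distance between cap and mouth below 0.004 m and z of cap in the frame of mouth below -0.0118 m and angle between cap's own z axis and vertical below 0.07 rad and angle between the x axis of cap and the x axis of mouth, either way round below 0.523599 rad), for 0.05 s.
At the end, for the whole second after the job is handed in: Cap fully home (within 4 mm of the neck axis, origin 11.8 mm or more below the mouth, upright within 4 deg), turned 50 deg within 11, at rest, gripped with over 2 N, lock pin not pushed in; copper bar let go and at rest in the red bin (all of step 1 and horizontal distance between cap and mouth below 0.004 m and z of cap in the frame of mouth below -0.0118 m and angle between cap's own z axis and vertical below 0.07 rad and angle between the x axis of cap and the x axis of mouth, either way round between 0.680678 and 1.06465 rad and contact force between the fingers and cap above 2 N and value of joint lock_pin below 0.0006 m and linear speed of cap below 0.02 m/s and angular speed of cap below 0.2 rad/s); the arm keeps its last pose, push and grip.
It fails at once if the cap is turned into the lock click (value of joint lock_pin above 0.0008 m or (horizontal distance between cap and mouth below 0.004 m and z of cap in the frame of mouth below -0.0118 m and angle between cap's own z axis and vertical below 0.07 rad and angle between the x axis of cap and the x axis of mouth, either way round above 1.35 rad)).
It fails at once if a bystander (screw cap, spacer ring, wrench, tin, jar) is moved by more than 30 mm (distance of any of screw_cap, nut, wrench, grease, jar from where it was at the start of the episode above 0.03 m).
It also fails if it takes over 72 s, if anything falls off the work surface, if the arm or the gripper's body presses on something with over 40 N, if the wrist force passes 120 N, or if a joint passes its speed limit or range.

### The arm

A 6-joint arm with a two-finger parallel gripper is mounted at the origin on the work surface. World frame = base frame: x ahead of the robot, y to its left, z up, the work surface at z = 0. Lengths are in m, angles in degrees, forces in N, time in s.
With the tool pointing down it reaches from about 0.4 to 0.825 m from the base axis. Payload 7 kg.
Tool frame: the origin (TCP) lies at the very end of the fingers, on their centre line; the grasp point (between the pads) lies 19 mm behind it (hold_point_z is the distance from the TCP to the grasp point, in m); x points along the fingers, y is the direction in which the jaws open and shut, and the axes are right-handed (so a half turn about x gives the same grasp; the last joint's range is limited). The gripper opens to 88 mm and grips with 3 to 60 N. Pads are 19 mm wide; open, the fingers measure 130 mm over their backs; the gripper's body (78 mm by 193 mm) begins 47 mm behind the grasp point.
Start: joints at [-56.087, 20.546, 0.682, 0, -70.136, -16.507], TCP at [0.202, -0.644, 0.227] pointing down, gripper open.
Joint ranges: [-176.03, 176.03], [-82.01, 121.73], [-58.28, 71.71], [-173.87, 95.51], [-174.79, -0.11], [-173.66, 173.66]. Speed limits (degrees/s): [136.94, 136.94, 172.46, 180, 180, 180].

### API

Orientations are given as [roll, pitch, yaw] about the fixed x, y, z axes, in that order (R = Rz(yaw) Ry(pitch) Rx(roll)).
In Python, from plant import * gives the robot as it stands.
- The arm moves only by the shell command python3 -m crank 'ROWS'. ROWS is a JSON object of lists of equal length, an entry for each row: "delta_pos": the shift along the tool's x, y, z in m, a list of three; "turn": the turn, a rotation vector about the tool's x, y, z in degrees, a list of three; "grip": the opening, from 0 (shut) to 1 (fully open). A call has 1 to 12 rows; each row is the pose to reach, as a shift and turn from the pose commanded when the call began, along the tool's axes at that moment; what a row does not reach only later rows make up. A row lasts 1/12 s, in which the tool goes at most 41.7 mm and 7.16 degrees, less where a joint would pass 70% of its speed; a pose out of reach is approached as far as the arm can. A call with a gripper value outside its range is refused whole. The fingers move at their own pace and stop on an object; the grip force is fixed at half the most. Time passes only in rows, so rows that repeat a pose let the fingers close. It gives the time, the measured TCP pose, the force and the opening at its end, in the units of the state.
- get_obs(): the state, without advancing time (a new reading comes with each control period).
- snapshot(name): name is "scene" or "side" or "wrist"; returns a dict with "pixels" (400x640x3 uint8, blue, green, red), "range_z" (400x640 float32, m along the optical axis (not along the pixel's ray), 0 where there is no reading), "camera_matrix" (3x3 intrinsics, pixels), "eye" and "rotation" of the camera in the world. Camera axes: x right, y up, looking along -z (the intrinsics and any distortion apply to the point x, -y, -z); pixel columns grow to the right and rows downward; lengths in m; the calibration is good to about 2 mm. The wrist camera is an equidistant fisheye: a pixel r from the principal point sees the ray r / f radians off the axis. A picture is of the moment at which its call begins.
- close_job(): hands the job in, once; it reports no verdict.
The state is a dict: "clock": time; "joint_pos": joint angles; "qvel": joint speeds; "tau": joint torques, N m; "tool_pos": TCP position; "orientation": TCP orientation; "force": force on the tool from outside, world axes, zero at the start; "moment": the same for the moment, N m; "opening": finger opening in m.
Only numpy, scipy, OpenCV 4.12 (cv2) and the standard library are available. Lean on these libraries where they do the work, as an engineer would, in place of code of your own. Each camera call takes 0.05 s, during which the arm holds its last target. There are 200 camera calls.

## Working session

There is one attempt and no reset: what is moved stays moved. The work goes in short steps, Python scripts to look and compute and a shell command to move; the robot and the scene stay as the last step left them, time stands still between calls to the robot, and variables do not carry over. Pictures are saved under pics/ and viewed, about 8 in all and at most 12, crops included, and the job is handed in when it is done.

```bash
mkdir -p pics; ls; cat > h.py <<'E'
from plant import *
import numpy as np, cv2
from scipy.spatial.transform import Rotation as R
def pts(s):
    K=np.array(s["camera_matrix"]);z=s["range_z"];h,w=z.shape
    u,v=np.meshgrid(np.arange(w),np.arange(h))
    P=np.stack([(u-K[0,2])/K[0,0]*z,-(v-K[1,2])/K[1,1]*z,-z],-1)
    return P@np.array(s["rotation"]).T+np.array(s["eye"])
E
python3 - <<'E'
from h import *
for n in ["scene","side"]:
    s=snapshot(n);cv2.imwrite(f"pics/{n}0.png",s["pixels"]);np.savez(f"{n}0.npz",**s);print(n,s["eye"],np.round(s["rotation"],3).tolist(),np.array(s["camera_matrix"]).tolist(), [k for k in s])
print(get_obs())
E
```

```text
pics
scene [0.90845423 0.33967977 0.78277259] [37.804, -0.11, 138.399] [[360.9137677187892, 0.0, 322.0891796530307], [0.0, 360.9137677187892, 200.57173546598062], [0.0, 0.0, 1.0]] ['pixels', 'range_z', 'camera_matrix', 'eye', 'rotation']
side [-0.135401    0.58460183  1.02338867] [46.398, 1.27, -135.671] [[446.10296969232303, 0.0, 324.9617036607307], [0.0, 446.10296969232303, 200.00030737896367], [0.0, 0.0, 1.0]] ['pixels', 'range_z', 'camera_matrix', 'eye', 'rotation']
{'clock': 0.1, 'joint_pos': array([-5.60865923e+01,  2.05884356e+01,  6.39745218e-01, -1.67166261e-02,
       -7.01376520e+01, -1.65069462e+01]), 'qvel': array([-0.04335079, -0.10903874,  0.18152698,  0.16349104, -0.10152737,
       -0.00972829]), 'tau': array([-3.26127563e-03, -5.84162664e+01,  2.93748540e+01,  7.01573879e+00,
        1.00469420e-02, -8.46623448e-05]), 'tool_pos': array([ 0.20176137, -0.64367991,  0.22571262]), 'orientation': array([ 96.19255943,  89.91223862, 113.59332937]), 'force': array([-1.21737879, -0.31653355,  0.2547385 ]), 'moment': array([ 0.01424266, -0.01744394,  0.06265816]), 'opening': 0.08781188803072602}
```

View pics/scene0.png

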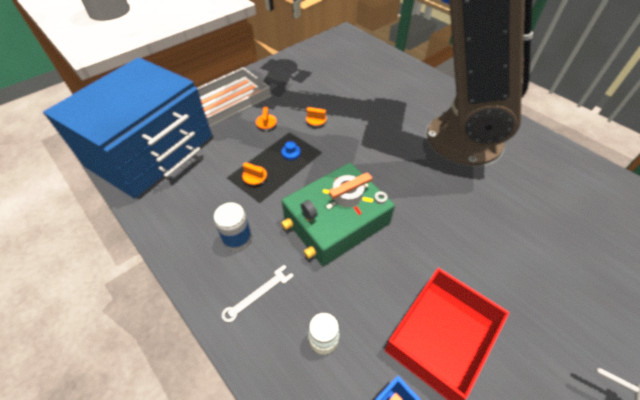

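View pics/side0.png

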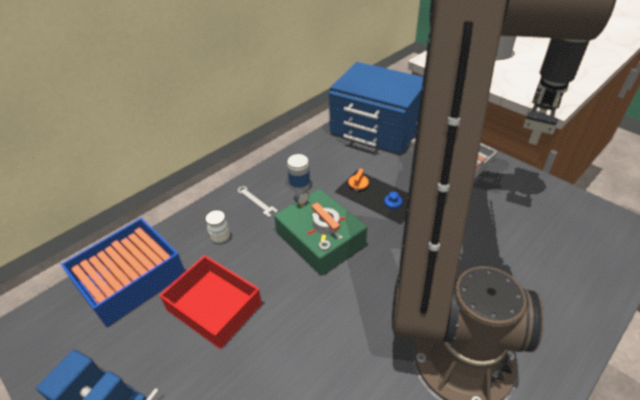

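The scene view shows the tank (338,212) with the bar across its neck at (352,187), the red bin (447,333), and orange caps at (254,174) on the mat, (265,121) and (316,117). The side view shows the bin, tank and mat cap at (358,180) with no occlusion.

```bash
cat >> h.py <<'E'
def pts(s):
    K=np.array(s["camera_matrix"]);z=s["range_z"];h,w=z.shape
    u,v=np.meshgrid(np.arange(w),np.arange(h))
    P=np.stack([(u-K[0,2])/K[0,0]*z,-(v-K[1,2])/K[1,1]*z,-z],-1)
    return P@R.from_euler('xyz',s["rotation"],degrees=True).as_matrix().T+np.array(s["eye"])
def masks(s):
    H=cv2.cvtColor(s["pixels"],cv2.COLOR_BGR2HSV)
    f=lambda lo,hi:cv2.inRange(H,lo,hi)
    return dict(orange=f((6,200,150),(16,255,255)),green=f((60,100,20),(90,255,160)),red=f((0,200,90),(4,255,255))|f((176,200,90),(180,255,255)),yellow=f((22,120,120),(34,255,255)),copper=f((5,90,120),(14,200,255)),blue=f((105,180,100),(120,255,255)))
def rect(P):  # min area rect on xy mm
    (c,(a,b),t)=cv2.minAreaRect((P[:,:2]*1000).astype(np.float32))
    if a<b:a,b,t=b,a,t+90
    return np.round([c[0],c[1],a,b,(t+90)%180-90],1)
E
python3 - <<'E'
from h import *
for n in ["scene","side"]:
    s=dict(np.load(f"{n}0.npz"));P=pts(s);print(n)
    for k,m in masks(s).items():
        nn,l,st,c=cv2.connectedComponentsWithStats(m)
        for i in range(1,nn):
            if st[i,4]<12: continue
            Q=P[(l==i)&(s["range_z"]>0)]
            if len(Q)<8 or abs(Q.mean(0)).max()>1.2: continue
            zt=np.percentile(Q[:,2],97); T=Q[Q[:,2]>zt-.006]
            print(k,st[i,4],c[i].round(),"med",np.median(Q,0).round(3),"ztop",zt.round(3),"top rect",rect(T))
E
```

```text
scene
orange 105 [266. 121.] med [ 0.448 -0.445  0.03 ] ztop 0.055 top rect [ 434.7 -461.4   58.2   11.8   50.3]
orange 152 [316. 116.] med [ 0.307 -0.365  0.033] ztop 0.052 top rect [ 308.  -366.5   56.6    6.4  -54.4]
orange 198 [255. 174.] med [ 0.601 -0.287  0.034] ztop 0.055 top rect [ 597.8 -293.2   55.2   14.2  -65.6]
green 276 [404.  24.] med [-0.602 -0.739 -0.11 ] ztop 0.004 top rect [-601.7 -741.9   26.7   17.5  -82.8]
green 114 [537.  10.] med [-1.161 -0.346 -0.067] ztop -0.023 top rect [-1162.3  -346.9    26.8    17.9    77.4]
green 202 [344. 171.] med [ 0.434 -0.101  0.086] ztop 0.088 top rect [ 445.1 -104.8   86.5   39.   -29.6]
green 15 [638. 170.] med [-0.552  0.437 -0.19 ] ztop -0.176 top rect [-548.4  432.1    4.9    0.    -4. ]
green 14 [329. 200.] med [ 0.534 -0.054  0.085] ztop 0.087 top rect [532.9 -54.2  16.9   7.8  29.2]
green 1430 [337. 232.] med [0.6   0.045 0.067] ztop 0.087 top rect [571.7  12.3 265.8 131.2 -44.9]
green 23 [341. 207.] med [ 0.529 -0.02   0.086] ztop 0.088 top rect [526.4 -16.4  37.8   8.6 -56.8]
red 5038 [453. 329.] med [0.507 0.335 0.022]
[... 2403 characters left out ...]
 -66.1]
copper 260 [325. 216.] med [ 0.489 -0.025  0.133] ztop 0.137 top rect [489.3 -23.6 109.4  20.9 -10.2]
copper 3081 [121. 263.] med [0.819 0.441 0.066] ztop 0.07 top rect [821.3 442.2 205.6 164.6 -89.5]
copper 18 [311. 232.] med [0.508 0.016 0.086] ztop 0.089 top rect [505.7  16.6  23.1  13.3  74. ]
blue 111 [393. 200.] med [ 0.453 -0.299  0.021] ztop 0.042 top rect [ 455.3 -302.6   25.6   24.2   48.2]
blue 19 [149. 229.] med [0.848 0.328 0.088] ztop 0.092 top rect [850.3 327.   39.7   4.2  -1.3]
blue 68 [167. 247.] med [0.744 0.328 0.09 ] ztop 0.093 top rect [767.4 327.1 116.2  12.4  -4.9]
blue 172 [ 81. 288.] med [0.842 0.553 0.063] ztop 0.094 top rect [805.1 555.9 194.7  12.4   2. ]
```

```bash
cat >> h.py <<'E'
def tool(o=None):
    o=o or get_obs();M=R.from_euler('xyz',o["orientation"],degrees=True).as_matrix()
    return np.array(o["tool_pos"]),M
def jaw(M): return np.degrees(np.arctan2(M[1,1],M[0,1]))
def go(x,y,z,yaw):  # yaw: jaw axis, mod 180, nearest; tool straight down
    p,M=tool();d=M.T@(np.array([x,y,z])-p)
    a=(yaw-jaw(M)+90)%180-90;yw=np.radians(jaw(M)+a)
    X=np.array([0,0,-1.]);Y=np.array([np.cos(yw),np.sin(yw),0]);T=np.stack([X,Y,np.cross(X,Y)],1)
    print("at",p.round(4),"jaw",jaw(M).round(1),"delta",d.round(4).tolist(),"turn",np.degrees(R.from_matrix(M.T@T).as_rotvec()).round(2).tolist())
E
python3 - <<'E'
from h import *
o=get_obs();p,M=tool(o);print(M.round(3).tolist(),jaw(M))
go(.490,-.025,.20,81)
for n in ["scene","side"]:
    s=dict(np.load(f"{n}0.npz"));P=pts(s)
    ok=(s["range_z"]>0);X=P[...,0];Y=P[...,1];Z=P[...,2]
    reg=ok&(X>.3)&(X<.95)&(Y>-.45)&(Y<.5)
    m=masks(s)
    r=(m["red"]>0)&reg&(Z>.066)&(Y>.2); print("bin rim",rect(P[r]))
    t=reg&(abs(Z-.086)<.004)&(Y>-.2)&(Y<.13)&(X<.65);print("tank top",rect(P[t]))
    t=reg&(abs(Z-.12)<.003)&(Y>-.1)&(Y<.05)&(X<.56);print("neck lip",rect(P[t]),cv2.minEnclosingCircle((P[t][:,:2]*1000).astype(np.float32)))
    hi=(reg&(Z>.05)&(X>.58)&(Y>-.25)&(Y<.3)).astype(np.uint8)
    nn,l,st,c=cv2.connectedComponentsWithStats(hi)
    for i in range(1,nn):
        if st[i,4]>60:
            Q=P[l==i];zt=np.percentile(Q[:,2],98);print("tall",c[i].round(),zt.round(3),rect(Q[Q[:,2]>zt-.005]))
E
```

```text
[[-0.001, -0.299, 0.954], [0.001, 0.954, 0.299], [-1.0, 0.002, -0.0]] 107.4007627378342
at [ 0.2018 -0.6437  0.2257] jaw 107.4 delta [0.0264, 0.5041, 0.4601] turn [26.4, -0.03, -0.08]
bin rim [560.3 327.3 197.2 157.2   9.7]
tank top [521.1 -35.8 218.9 179.5  -5.9]
neck lip [492.9 -28.5  81.3  80.4  24.6] ((490.7652587890625, -25.83399200439453), 54.31423568725586)
tall [313. 224.] 0.139 [605.4 -43.2  33.9  19.1  81.8]
tall [231. 222.] 0.113 [ 746.9 -162.1   65.4   64.   -71.8]
tall [399. 334.] 0.072 [628.4 263.3  95.7  31.2  28.7]
tall [324. 331.] 0.093 [750.4 168.8  51.7  51.  -17.6]
bin rim [516.7 357.1 234.2 104.3  55.5]
tank top [520.  -31.8 221.6 179.4  -5.7]
neck lip [487.1 -25.4  85.6  71.2 -50.7] ((479.629150390625, -28.585941314697266), 45.23520278930664)
tall [297. 168.] 0.113 [ 746.5 -156.6   65.8   62.1  -13.9]
tall [297. 207.] 0.138 [603.3 -39.9  27.5  23.8  76.9]
tall [216. 222.] 0.093 [749.8 171.4  53.5  49.6 -44.6]
tall [211. 264.] 0.073 [629.  267.8  93.8  26.2  25.7]
```

```bash
python3 -m crank '{"delta_pos":[[0.0,0.025,0.023],[0.01,0.06,0.055],[0.015,0.1,0.09],[0.02,0.14,0.125],[0.025,0.18,0.16],[0.025,0.22,0.2],[0.025,0.26,0.235],[0.025,0.3,0.27],[0.025,0.33,0.3],[0.025,0.355,0.324],[0.025,0.375,0.342],[0.025,0.38,0.347]],"turn":[[3,0,0],[6,0,0],[9,0,0],[12,0,0],[15,0,0],[18,0,0],[21,0,0],[24,0,0],[26.4,0,0],[26.4,0,0],[26.4,0,0],[26.4,0,0]],"grip":[1,1,1,1,1,1,1,1,1,1,1,1]}'; python3 -c "
from h import *
go(.490,-.025,.20,81)"
```

```text
clock: 1.1
tool_pos: [0.4091, -0.1972, 0.2017]
orientation: [25.4, 90.0, 16.4]
force: [1.7, -0.3, -0.6]
opening: 0.0877
at [ 0.4091 -0.1972  0.2017] jaw 81.0 delta [0.0018, 0.1827, 0.053] turn [-0.0, 0.02, -0.01]
```

```bash
python3 -m crank '{"delta_pos":[[0,0.025,0.007],[0,0.06,0.017],[0,0.1,0.029],[0,0.135,0.039],[0,0.165,0.048],[0.002,0.18,0.052],[0.002,0.183,0.053],[0.002,0.183,0.053]],"turn":[[0,0,0],[0,0,0],[0,0,0],[0,0,0],[0,0,0],[0,0,0],[0,0,0],[0,0,0]],"grip":[0.6,0.6,0.6,0.6,0.6,0.6,0.6,0.6]}'; cat >> h.py <<'E'
def wproj(s,P):  # world -> wrist fisheye pixel
    K=np.array(s["camera_matrix"]);M=R.from_euler('xyz',s["rotation"],degrees=True).as_matrix()
    c=(np.atleast_2d(P)-s["eye"])@M;v=c*[1,-1,-1]
    r=np.hypot(v[:,0],v[:,1]);th=np.arctan2(r,v[:,2]);k=th/np.maximum(r,1e-9)
    return np.stack([K[0,0]*k*v[:,0]+K[0,2],K[1,1]*k*v[:,1]+K[1,2]],1)
def wray(s,uv,z):  # wrist pixel -> world point on plane height z
    K=np.array(s["camera_matrix"]);M=R.from_euler('xyz',s["rotation"],degrees=True).as_matrix()
    uv=np.atleast_2d(uv).astype(float);a=(uv[:,0]-K[0,2])/K[0,0];b=(uv[:,1]-K[1,2])/K[1,1];th=np.hypot(a,b);k=np.sin(th)/np.maximum(th,1e-9)
    d=np.stack([a*k,-b*k,-np.cos(th)],1)@M.T
    return s["eye"]+d*((z-s["eye"][2])/d[:,2])[:,None]
E
python3 - <<'E'
from h import *
s=snapshot("wrist");cv2.imwrite("pics/w1.png",s["pixels"]);print(s["eye"],s["rotation"],s["camera_matrix"])
go(.490,-.025,.123,81)
m=masks(s)["copper"]
nn,l,st,c=cv2.connectedComponentsWithStats(m)
for i in range(1,nn):
    if st[i,4]>300:
        v,u=np.nonzero(l==i);print(st[i],c[i],rect(wray(s,np.stack([u,v],1),.134)))
E
```

```text
clock: 1.77
tool_pos: [0.4899, -0.0259, 0.1991]
orientation: [-157.9, 89.9, -166.8]
force: [-0.1, 0.0, 0.2]
opening: 0.0528
[ 0.40679166 -0.01269921  0.35727638] [-1.80976424e+01  3.28796439e-02  8.11542682e+01] [[309.70691629   0.         318.27841728]
 [  0.         309.70691629 202.21940649]
 [  0.           0.           1.        ]]
at [ 0.4895 -0.0267  0.1993] jaw 81.1 delta [0.0763, 0.0018, 0.0003] turn [0.06, -0.06, 0.03]
[ 302  144   30  115 2893] [316.13757345 198.12927757] [480.4 -25.9  92.9  20.2 -10.9]
```

View pics/w1.png

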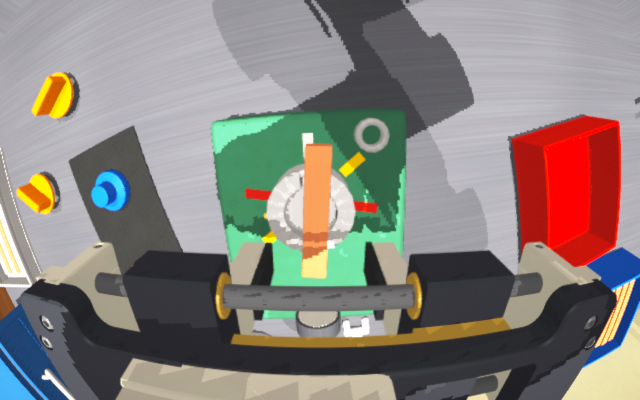

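The wrist view shows the bar (316,145–275) across the neck, whose centre is about (311,207), with the fingers straddling the bar. The numbers agree with the overhead fix, so I descend and grip.

```bash
python3 -m crank '{"delta_pos":[[0.02,0.001,0],[0.04,0.001,0],[0.058,0.001,0],[0.07,0.001,0],[0.075,0.001,0],[0.075,0.001,0],[0.075,0.001,0],[0.075,0.001,0],[0.075,0.001,0],[0.075,0.001,0],[0.075,0.001,0],[0.075,0.001,0]],"turn":[[0,0,0],[0,0,0],[0,0,0],[0,0,0],[0,0,0],[0,0,0],[0,0,0],[0,0,0],[0,0,0],[0,0,0],[0,0,0],[0,0,0]],"grip":[0.6,0.6,0.6,0.6,0.6,0.6,0,0,0,0,0,0]}'
python3 -m crank '{"delta_pos":[[0,0,0],[0,0,0],[-0.01,0,0],[-0.03,0,0],[-0.05,0,0],[-0.07,0,0],[-0.085,0,0],[-0.09,0,0],[-0.09,0,0]],"turn":[[0,0,0],[0,0,0],[0,0,0],[0,0,0],[0,0,0],[0,0,0],[0,0,0],[0,0,0],[0,0,0]],"grip":[0,0,0,0,0,0,0,0,0]}'
python3 - <<'E'
from h import *
go(.55,.327,.215,99.7)
E
```

```text
clock: 2.82
tool_pos: [0.4903, -0.0258, 0.1251]
orientation: [2.0, 90.0, -7.0]
force: [-0.5, -1.2, 2.0]
opening: 0.0196
clock: 3.57
tool_pos: [0.4906, -0.0254, 0.2159]
orientation: [32.4, 89.9, 23.4]
force: [0.3, -0.5, -2.7]
opening: 0.0195
at [ 0.4906 -0.0254  0.2159] jaw 81.0 delta [0.0014, 0.3574, 0.0036] turn [-18.69, 0.13, -0.05]
```

```bash
python3 -m crank '{"delta_pos":[[0,0.015,0],[0,0.04,0],[0,0.075,0.001],[0,0.115,0.004],[0,0.155,0.006],[0,0.195,0.008],[0,0.235,0.01],[0,0.275,0.012],[0,0.31,0.012],[0,0.335,0.012],[0,0.352,0.012],[0,0.359,0.012]],"turn":[[-2,0,0],[-4,0,0],[-6,0,0],[-8,0,0],[-10,0,0],[-12,0,0],[-14,0,0],[-16,0,0],[-18,0,0],[-18.7,0,0],[-18.7,0,0],[-18.7,0,0]],"grip":[0,0,0,0,0,0,0,0,0,0,0,0]}'
python3 - <<'E'
from h import *
go(.56,.327,.015,99.7)
E
```

```text
clock: 4.57
tool_pos: [0.5576, 0.3289, 0.2123]
orientation: [-152.5, 89.8, -142.8]
force: [1.5, -0.3, -2.0]
opening: 0.0197
at [0.5576 0.3289 0.2123] jaw 99.8 delta [0.1973, -0.002, 0.0026] turn [0.06, -0.15, 0.08]
```

```bash
python3 -m crank '{"delta_pos":[[0.015,0,0],[0.04,0,0.001],[0.07,0,0.002],[0.1,0,0.002],[0.13,0,0.002],[0.155,0,0.002],[0.175,0,0.002],[0.186,0,0.002],[0.191,0,0.002],[0.192,0,0.002],[0.192,0,0.002],[0.192,0,0.002]],"turn":[[0,0,0],[0,0,0],[0,0,0],[0,0,0],[0,0,0],[0,0,0],[0,0,0],[0,0,0],[0,0,0],[0,0,0],[0,0,0],[0,0,0]],"grip":[0,0,0,0,0,0,0,0,0,0,0,0]}'
python3 -m crank '{"delta_pos":[[0,0,0],[0,0,0],[0,0,0],[0,0,0],[-0.01,0,0],[-0.03,0,0],[-0.06,0,0],[-0.095,0,0],[-0.13,0,0],[-0.165,0,0],[-0.185,0,0],[-0.19,0,0]],"turn":[[0,0,0],[0,0,0],[0,0,0],[0,0,0],[0,0,0],[0,0,0],[0,0,0],[0,0,0],[0,0,0],[0,0,0],[0,0,0],[0,0,0]],"grip":[0.6,0.6,0.6,0.6,0.6,0.6,0.6,0.6,0.6,0.6,0.6,0.6]}'
python3 - <<'E'
from h import *
s=snapshot("scene");P=pts(s);cv2.imwrite("pics/s2.png",s["pixels"])
m=(masks(s)["copper"]>0)&(P[...,1]>.2)&(P[...,0]<.66)&(P[...,0]>.45)&(P[...,2]<.03);print(m.sum(),np.median(P[m],0),rect(P[m]))
s=snapshot("side");P=pts(s);cv2.imwrite("pics/d2.png",s["pixels"])
m=(masks(s)["copper"]>0)&(P[...,1]>.2)&(P[...,0]<.66)&(P[...,0]>.45)&(P[...,2]<.03);print(m.sum(),np.median(P[m],0),rect(P[m]))
go(.44,-.04,.27,84.2)
E
```

```text
clock: 5.57
tool_pos: [0.5608, 0.3278, 0.0241]
orientation: [31.3, 89.9, 41.0]
force: [0.2, -0.9, -2.4]
opening: 0.0196
clock: 6.57
tool_pos: [0.5617, 0.3284, 0.219]
orientation: [28.3, 89.5, 38.0]
force: [1.1, 0.9, 1.2]
opening: 0.0528
500 [0.56071331 0.32677603 0.01933403] [556.1 326.1 118.8  24.2  10.3]
110 [0.59570658 0.33487621 0.01898054] [597.  334.   50.3  28.4   4.9]
at [0.5605 0.3278 0.2151] jaw 99.7 delta [-0.0562, -0.342, -0.1806] turn [15.51, 0.16, -0.15]
```

```bash
python3 - <<'E'
from h import *
go(.50,-.032,.23,84.2)
E
python3 -m crank '{"delta_pos":[[0,-0.015,-0.001],[0,-0.045,-0.003],[-0.01,-0.085,-0.005],[-0.01,-0.125,-0.008],[-0.01,-0.165,-0.01],[-0.01,-0.205,-0.01],[-0.012,-0.24,-0.01],[-0.013,-0.28,-0.01],[-0.013,-0.315,-0.01],[-0.013,-0.34,-0.01],[-0.013,-0.355,-0.005],[-0.013,-0.365,-0.001]],"turn":[[2,0,0],[4,0,0],[6,0,0],[8,0,0],[10,0,0],[12,0,0],[14,0,0],[15.5,0,0],[15.5,0,0],[15.5,0,0],[15.5,0,0],[15.5,0,0]],"grip":[0.6,0.6,0.6,0.6,0.6,0.6,0.6,0.6,0.6,0.6,0.6,0.6]}'
python3 - <<'E'
from h import *
s=snapshot("wrist");cv2.imwrite("pics/w3.png",s["pixels"]);np.savez("w3.npz",**s);go(.50,-.032,.23,84.2)
print(s["eye"],wproj(s,np.array([[.491,-.031,.12]])))
E
```

```text
at [0.5605 0.3278 0.2151] jaw 99.7 delta [-0.016, -0.3444, -0.1203] turn [15.51, 0.16, -0.15]
clock: 7.67
tool_pos: [0.6197, -0.0353, 0.224]
orientation: [-162.5, 89.8, -168.5]
force: [0.0, 0.3, 0.3]
opening: 0.0523
at [ 0.6207 -0.0356  0.224 ] jaw 84.0 delta [-0.0057, -0.0089, -0.1204] turn [-0.15, -0.14, 0.07]
[ 0.53634254 -0.02627825  0.38232297] [[307.24845537  52.80403827]]
```

View pics/w3.png

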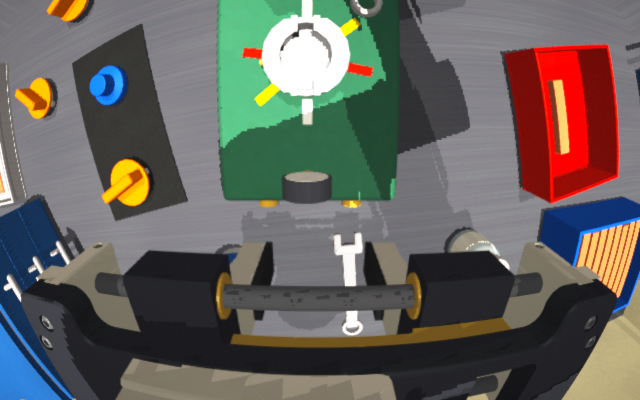

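Bar lies in the bin (560,117), the neck is clear at (306,55), and the white, yellow and red marks are all visible; the mat cap is at (128,182). I'll fit the neck from this and the scene camera.

```bash
python3 - <<'E'
from h import *
def lip(P):
    return cv2.minEnclosingCircle((P[:,:2]*1000).astype(np.float32))
s=dict(np.load("w3.npz"));H=cv2.cvtColor(s["pixels"],cv2.COLOR_BGR2HSV)
w=cv2.inRange(H,(0,0,150),(180,50,255));w[:,:240]=0;w[:,372:]=0;w[110:]=0
w=cv2.morphologyEx(w,cv2.MORPH_OPEN,np.ones((15,15),np.uint8))
v,u=np.nonzero(w);c,r=lip(wray(s,np.stack([u,v],1),.12));print("wrist lip",c,r)
m=masks(s);h,wd=w.shape
Y=[]
for k in["yellow","red"]:
    mm=m[k].copy();mm[120:]=0;mm[:,:235]=0;mm[:,390:]=0
    nn,l,st,cc=cv2.connectedComponentsWithStats(mm)
    for i in range(1,nn):
        if st[i,4]>30:
            v,u=np.nonzero(l==i);q=wray(s,np.stack([u,v],1),.0852);q0=q.mean(0)[:2]*1000;print(k,st[i,4],q0.round(1),rect(q))
for n in["scene","side"]:
    s=snapshot(n);P=pts(s);np.savez(n+"3.npz",**s)
    d=np.hypot(P[...,0]-.491,P[...,1]+.031);t=(s["range_z"]>0)&(abs(P[...,2]-.12)<.004)&(d<.045)
    v,u=np.nonzero(t);print(n,t.sum(),"lip",lip(P[t]),rect(P[t]))
    m=masks(s);t=(m["yellow"]>0)&(d<.07)&(abs(P[...,2]-.086)<.006)
    nn,l,st,cc=cv2.connectedComponentsWithStats(t.astype(np.uint8))
    for i in range(1,nn):
        if st[i,4]>12: print("yel",st[i,4],P[l==i].mean(0).round(4))
    o=(np.hypot(P[...,0]-.596,P[...,1]+.292)<.045)&(s["range_z"]>0)
    t=o&(P[...,2]>.048)&(P[...,2]<.06);print("grip top",t.sum(),rect(P[t]))
    t=o&(abs(P[...,2]-.022)<.004);print("disc",t.sum(),lip(P[t]))
go(.596,-.292,.20,24)
E
```

```text
wrist lip (492.00811767578125, -32.78236770629883) 36.87798309326172
yellow 196 [462.2  10.6] [462.2  10.5  19.2  10.3 -55.9]
yellow 259 [520.  -74.4] [519.9 -74.5  24.5  10.  -55.4]
red 143 [477.3 -83.9] [477.3 -83.8  17.1   8.2  74.3]
red 201 [505.4  15.9] [505.3  16.1  22.1   8.6  73.4]
scene 239 lip ((491.15380859375, -32.92283630371094), 37.032127380371094) [490.5 -23.8  72.8  55.    6.6]
yel 46 [0.4636 0.0066 0.0868]
grip top 106 [ 597.2 -294.6   59.    15.3  -66.2]
disc 165 ((597.287841796875, -294.8486328125), 33.3299446105957)
side 230 lip ((492.1304931640625, -30.19910430908203), 38.1494255065918) [491.5 -29.2  71.8  70.5 -15.5]
yel 19 [0.4671 0.0056 0.0856]
grip top 58 [ 596.4 -290.8   64.3   14.6  -67.8]
disc 137 ((597.98388671875, -289.8681335449219), 34.66923904418945)
at [ 0.6201 -0.0333  0.2243] jaw 84.1 delta [0.0244, -0.2598, 0.0026] turn [60.1, -0.1, 0.09]
```

```bash
python3 -m crank '{"delta_pos":[[0,-0.015,0],[0,-0.04,0.001],[0,-0.07,0.002],[0,-0.1,0.002],[0,-0.13,0.002],[0,-0.16,0.002],[0,-0.19,0.002],[0.01,-0.215,0.002],[0.015,-0.24,0.002],[0.024,-0.255,0.002],[0.03,-0.26,0.002],[0.03,-0.26,0.002]],"turn":[[5,0,0],[11,0,0],[17,0,0],[23,0,0],[29,0,0],[35,0,0],[41,0,0],[47,0,0],[53,0,0],[58,0,0],[60.6,0,0],[60.6,0,0]],"grip":[0.6,0.6,0.6,0.6,0.6,0.6,0.6,0.6,0.6,0.6,0.6,0.6]}'
python3 - <<'E'
from h import *
s=snapshot("wrist");cv2.imwrite("pics/w4.png",s["pixels"])
m=masks(s);mm=m["orange"]|m["yellow"]|m["copper"]
p,M=tool();uv=wproj(s,np.array([[.597,-.2925,.055]]))[0];print(uv)
nn,l,st,cc=cv2.connectedComponentsWithStats(mm)
for i in range(1,nn):
    if st[i,4]>200:
        v,u=np.nonzero(l==i);q=wray(s,np.stack([u,v],1),.023);print(st[i],cc[i],rect(q))
go(.597,-.2925,.027,23.5)
E
```

```text
clock: 8.82
tool_pos: [0.5952, -0.2913, 0.1933]
orientation: [-132.6, 89.8, 160.9]
force: [0.1, -0.4, -0.8]
opening: 0.0521
[319.03674241 192.36902313]
[  68  128   44   53 1621] [ 89.96977175 152.66132017] [ 303.7 -368.7   76.1   65.6   31.1]
[ 289  157   60   65 1672] [319.965311   193.93720096] [ 597.6 -294.5   66.9   65.7  -23.6]
[130 229  49  39 771] [153.81582361 242.87289235] [ 419.1 -459.8   93.3   41.7   42.7]
at [ 0.5958 -0.2908  0.1944] jaw 23.6 delta [0.1674, 0.0008, 0.0023] turn [0.15, -0.09, 0.1]
```

View pics/w4.png

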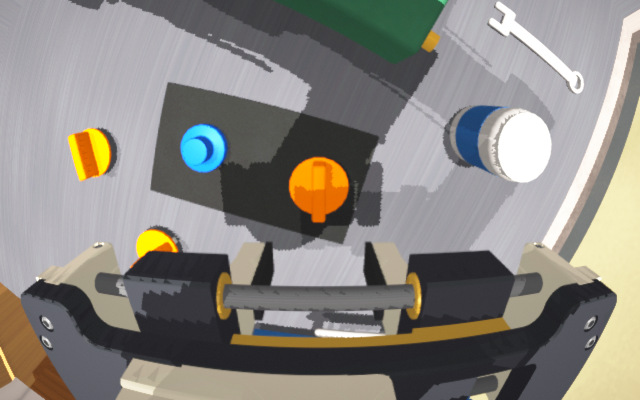

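The cap (319,190) lies centred between the fingers with its grip along the pads, so I descend to 28 mm and grip.

```bash
python3 -m crank '{"delta_pos":[[0.015,0,0],[0.04,0,0.001],[0.07,0,0.002],[0.1,0,0.003],[0.13,0,0.003],[0.15,0,0.003],[0.162,0,0.003],[0.166,0,0.003],[0.1665,0,0.003],[0.1665,0,0.003],[0.1665,0,0.003]],"turn":[[0,0,0],[0,0,0],[0,0,0],[0,0,0],[0,0,0],[0,0,0],[0,0,0],[0,0,0],[0,0,0],[0,0,0],[0,0,0]],"grip":[0.6,0.6,0.6,0.6,0.6,0.6,0.6,0.6,0.6,0.6,0.6]}'
python3 -m crank '{"delta_pos":[[0,0,0],[0,0,0],[0,0,0],[0,0,0],[0,0,0],[0,0,0],[0,0,0],[0,0,0],[0,0,0]],"turn":[[0,0,0],[0,0,0],[0,0,0],[0,0,0],[0,0,0],[0,0,0],[0,0,0],[0,0,0],[0,0,0]],"grip":[0,0,0,0,0,0,0,0,0]}'
python3 -m crank '{"delta_pos":[[-0.01,0,0],[-0.025,0,0],[-0.045,0,0],[-0.07,0,0],[-0.1,0,0],[-0.13,0,0],[-0.155,0,0],[-0.175,0,0],[-0.185,0,0],[-0.19,0,0],[-0.19,0,0]],"turn":[[0,0,0],[0,0,0],[0,0,0],[0,0,0],[0,0,0],[0,0,0],[0,0,0],[0,0,0],[0,0,0],[0,0,0],[0,0,0]],"grip":[0,0,0,0,0,0,0,0,0,0,0]}'
python3 - <<'E'
from h import *
go(.4915,-.032,.2,84.3)
E
```

```text
clock: 9.78
tool_pos: [0.5988, -0.2943, 0.031]
orientation: [51.2, 89.8, -15.1]
force: [-0.7, 1.3, 0.4]
opening: 0.0527
clock: 10.53
tool_pos: [0.5974, -0.2943, 0.0291]
orientation: [-104.9, 90.0, -171.3]
force: [0.4, 0.1, 0.8]
opening: 0.0138
clock: 11.45
tool_pos: [0.5977, -0.2942, 0.2199]
orientation: [67.2, 89.9, 0.8]
force: [-0.5, -0.3, -1.7]
opening: 0.0138
at [ 0.5977 -0.2942  0.2199] jaw 23.6 delta [0.0198, 0.0077, -0.2828] turn [-60.69, 0.06, -0.04]
```

```bash
python3 -m crank '{"delta_pos":[[0,0,-0.01],[0,0,-0.03],[0,0.001,-0.055],[0,0.002,-0.085],[0,0.003,-0.115],[0,0.004,-0.145],[0,0.005,-0.175],[0,0.006,-0.205],[0,0.007,-0.235],[0.005,0.008,-0.26],[0.01,0.008,-0.275],[0.015,0.008,-0.283]],"turn":[[-4,0,0],[-9,0,0],[-14,0,0],[-19,0,0],[-25,0,0],[-31,0,0],[-37,0,0],[-43,0,0],[-49,0,0],[-55,0,0],[-59,0,0],[-60.7,0,0]],"grip":[0,0,0,0,0,0,0,0,0,0,0,0]}'
python3 -m crank '{"delta_pos":[[0.003,0,0],[0.005,0,0],[0.005,0,0],[0.005,0,0],[0.005,0,0]],"turn":[[0,0,0],[0,0,0],[0,0,0],[0,0,0],[0,0,0]],"grip":[0,0,0,0,0]}'
python3 - <<'E'
from h import *
p,M=tool();zc=p[2]-.026;go(.4915,-.032,.17,84.3)
for n in["scene","side","wrist"]:
    s=snapshot(n);np.savez(n+"5.npz",**s);cv2.imwrite(f"pics/{n}5.png",s["pixels"])
    m=masks(s);mm=m["orange"]|m["copper"]|m["yellow"]
    if n=="wrist":
        v,u=np.nonzero(mm);q=wray(s,np.stack([u,v],1),zc+.02);k=np.hypot(q[:,0]-p[0],q[:,1]-p[1])<.07;print(k.sum(),rect(q[k]));continue
    P=pts(s);d=np.hypot(P[...,0]-p[0],P[...,1]-p[1])
    t=(mm>0)&(d<.05)&(P[...,2]>.15)
    for a,b,nm in[(.012,.0235,"disc"),(.028,.06,"grip")]:
        z=P[...,2]-zc;k=t&(z>a)&(z<b)
        if k.sum()>5:print(n,nm,k.sum(),P[k].mean(0).round(4),cv2.minEnclosingCircle((P[k][:,:2]*1000).astype(np.float32)),rect(P[k]))
    K=np.array(s["camera_matrix"])
E
```

```text
clock: 12.45
tool_pos: [0.4899, -0.0304, 0.2026]
orientation: [-173.7, 89.9, -179.1]
force: [0.2, 0.3, -1.1]
opening: 0.014
clock: 12.87
tool_pos: [0.4918, -0.0325, 0.199]
orientation: [-133.4, 90.0, -139.2]
force: [0.2, -0.6, -2.0]
opening: 0.014
at [ 0.4918 -0.0325  0.199 ] jaw 84.2 delta [0.029, 0.0004, -0.0004] turn [-0.1, -0.01, 0.01]
scene disc 143 [ 0.502  -0.0194  0.1931] ((494.3579406738281, -32.374786376953125), 32.41510772705078) [500.7 -28.5  63.8  47.4 -58.1]
scene grip 42 [ 0.5051 -0.0277  0.2172] ((498.619384765625, -29.359031677246094), 25.177019119262695) [503.9 -26.7  48.4  27.8 -66.2]
side disc 132 [ 0.4812 -0.0209  0.1929] ((488.4967041015625, -29.211715698242188), 31.886526107788086) [483.1 -24.9  61.2  47.2  54.6]
side grip 96 [ 0.4743 -0.0255  0.2171] ((486.0983581542969, -26.555809020996094), 24.715545654296875) [478.1 -23.5  48.3  30.   67.4]
3620 [493.3 -27.2 110.8  73.8   5.2]
```

```bash
python3 - <<'E'
import cv2,numpy as np
a=cv2.imread("pics/wrist5.png")[100:320,200:440];b=cv2.imread("pics/scene5.png")[150:250,290:420];c=cv2.imread("pics/side5.png")[160:270,260:390]
f=lambda i,w,h:cv2.resize(i,(w,h),interpolation=cv2.INTER_CUBIC)
cv2.imwrite("pics/c5.png",np.hstack([f(a,400,367),np.vstack([f(b,240,184),f(c,240,183)])]))
E
```

```text
(no output)
```

View pics/c5.png

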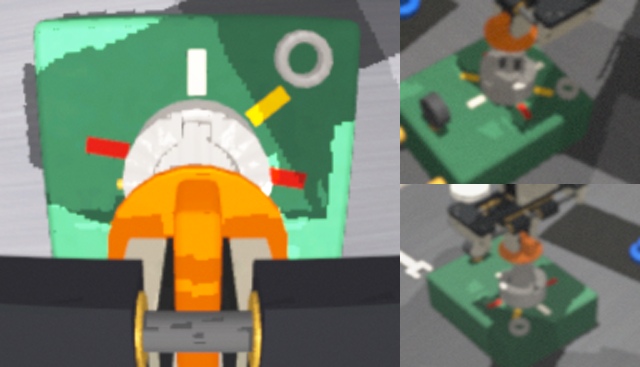

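The cap is held level above the neck. In the wrist crop the disc's front edge spans x≈110–285, and the lip shows behind it. I'll fit both arcs with known radii in this same camera.

```bash
python3 - <<'E'
from h import *
from scipy.optimize import least_squares
s=dict(np.load("wrist5.npz"));p=np.array([.4918,-.0325,.199]);zc=.173
def fit(q,r):
    f=least_squares(lambda c:np.hypot(q[:,0]-c[0],q[:,1]-c[1])-r,[.49,-.03],loss="soft_l1",f_scale=.001);return f.x.round(4),np.abs(f.fun).mean().round(4)
m=masks(s);mm=m["orange"]|m["copper"]|m["yellow"]
mm[:195]=0
e=[];
for u in range(262,376):
    col=np.nonzero(mm[:,u])[0]
    if len(col) and col[0]<255 and not 300<=u<=337: e.append((u,col[0]-.5))
e=np.array(e);print(len(e),e[0],e[-1])
for z in(.018,.02):print("disc",z,fit(wray(s,e,zc+z),.033))
# lip outer edge: bright grey vs green going down columns
H=cv2.cvtColor(s["pixels"],cv2.COLOR_BGR2HSV);w=cv2.inRange(H,(0,0,140),(180,60,255));w[:150]=0;w[215:]=0
w=cv2.morphologyEx(w,cv2.MORPH_OPEN,np.ones((9,9),np.uint8))
e=[]
for u in range(278,360):
    col=np.nonzero(w[:,u])[0]
    if len(col): e.append((u,col[0]-.5))
e=np.array(e);print(len(e),e[::15].tolist());print("lip",fit(wray(s,e,.12),.036))
for n in["scene","side"]:
    a=dict(np.load(n+"5.npz"));m=masks(a);P=pts(a);mm=((m["orange"]|m["copper"])>0)&(np.hypot(P[...,0]-.491,P[...,1]+.032)<.05)&(abs(P[...,2]-.1925)<.005)
    q=P[mm];hull=cv2.convexHull((q[:,:2]*1e3).astype(np.float32))[:,0]/1e3;print(n,fit(hull,.033))
    l=(abs(P[...,2]-.12)<.004)&(np.hypot(P[...,0]-.491,P[...,1]+.032)<.042);q=P[l];hull=cv2.convexHull((q[:,:2]*1e3).astype(np.float32))[:,0]/1e3;print(n,"lip",fit(hull,.036))
E
```

```text
73 [265.  240.5] [375.  201.5]
disc 0.018 (array([ 0.4924, -0.0317]), np.float64(0.0025))
disc 0.02 (array([ 0.4918, -0.0316]), np.float64(0.0025))
82 [[278.0, 187.5], [293.0, 167.5], [308.0, 160.5], [323.0, 159.5], [338.0, 164.5], [353.0, 179.5]]
lip (array([ 0.4866, -0.0323]), np.float64(0.0007))
scene (array([ 0.4929, -0.0325]), np.float64(0.001))
scene lip (array([ 0.4916, -0.0333]), np.float64(0.0004))
side (array([ 0.4922, -0.0293]), np.float64(0.0021))
side lip (array([ 0.4911, -0.0296]), np.float64(0.0006))
```

```bash
python3 - <<'E'
from h import *
from scipy.optimize import least_squares
s=dict(np.load("wrist5.npz"));zc=.173
def fit(q,r):
    f=least_squares(lambda c:np.hypot(q[:,0]-c[0],q[:,1]-c[1])-r,[.49,-.03],loss="soft_l1",f_scale=.0005);return f.x.round(4),np.abs(f.fun).mean().round(4)
m=masks(s);mm=(m["orange"]|m["copper"]|m["yellow"]);mm[:195]=0
n,l,st,c=cv2.connectedComponentsWithStats(mm);k=1+np.argmax(st[1:,4]);mm=l==k;print(st[k])
e=np.array([(u,np.nonzero(mm[:,u])[0][0]-.5) for u in range(st[k,0],st[k,0]+st[k,2]) if not 298<=u<=339]);e=e[e[:,1]<238]
print(e[::6].tolist());q=wray(s,e,zc+.014);print(fit(q,.033),fit(q[4:-4],.033))
# hole / lip in w3 (camera nearly overhead) with dark hole edges not needed; grip bar column direction:
a=[]
for v in range(210,240):
    row=s["pixels"][v]; a.append
print(wproj(s,np.array([[.4918,-.0325,zc+.052],[.4918-.03,-.0295,zc+.052]])))
E
```

```text
[ 265  198  108   89 2638]
[[266.0, 232.5], [272.0, 221.5], [278.0, 214.5], [284.0, 209.5], [290.0, 205.5], [296.0, 202.5], [344.0, 229.5], [350.0, 228.5], [356.0, 227.5], [362.0, 230.5], [368.0, 230.5]]
(array([ 0.4966, -0.0367]), np.float64(0.0025)) (array([ 0.4969, -0.0381]), np.float64(0.0023))
[[317.52234383 279.92324541]
 [317.43380202 224.54572462]]
```

```bash
python3 - <<'E'
from h import *
from scipy.optimize import least_squares
s=dict(np.load("wrist5.npz"));zc=.173
m=masks(s);mm=(m["orange"]|m["copper"]|m["yellow"]);mm[:195]=0
e=np.array([(u,np.nonzero(mm[:,u])[0][0]-.5) for u in range(267,298)])
q=wray(s,e,zc+.014)
for y in(-.0335,-.0325,-.0315):
    f=least_squares(lambda c:np.hypot(q[:,0]-c[0],q[:,1]-y)-.033,[.49]);print(y,f.x,np.abs(f.fun).mean())
f=least_squares(lambda c:np.hypot(q[:,0]-c[0],q[:,1]-c[1])-.033,[.49,-.03]);print(f.x,np.abs(f.fun).mean())
# lip in same view, bottom-of-wall effect avoided: use w3 (overhead camera) outer contour residual
s=dict(np.load("w3.npz"));H=cv2.cvtColor(s["pixels"],cv2.COLOR_BGR2HSV)
w=cv2.inRange(H,(0,0,150),(180,50,255));w[:,:240]=0;w[:,372:]=0;w[110:]=0
w=cv2.morphologyEx(w,cv2.MORPH_OPEN,np.ones((15,15),np.uint8));ct=max(cv2.findContours(w,0,1)[0],key=len)[:,0]
q=wray(s,ct,.12);f=least_squares(lambda c:np.hypot(q[:,0]-c[0],q[:,1]-c[1])-.036,[.49,-.03],loss="soft_l1",f_scale=.0005);print("lip w3",f.x,np.abs(f.fun).mean())
E
```

```text
-0.0335 [0.49383009] 0.0010646255362670486
-0.0325 [0.4932052] 0.0010483873157775352
-0.0315 [0.49253657] 0.0010597570848364117
[ 0.49388882 -0.03359758] 0.001067323894680328
lip w3 [ 0.49323786 -0.03317686] 0.006362690362049644
```

```bash
python3 -m crank '{"delta_pos":[[0.01,0,-0.001],[0.02,0,-0.001],[0.03,0,-0.001],[0.04,0,-0.001],[0.046,0,-0.001],[0.049,0,-0.001],[0.049,0,-0.001],[0.049,0,-0.001]],"turn":[[0,0,0],[0,0,0],[0,0,0],[0,0,0],[0,0,0],[0,0,0],[0,0,0],[0,0,0]],"grip":[0,0,0,0,0,0,0,0]}'
python3 - <<'E'
from h import *
go(.4906,-.0328,.142,84.3);print(get_obs()["force"],get_obs()["moment"])
E
```

```text
clock: 13.68
tool_pos: [0.4907, -0.0316, 0.1501]
orientation: [-118.2, 90.0, -123.9]
force: [-0.1, -0.4, -0.7]
opening: 0.0137
at [ 0.4907 -0.0316  0.1501] jaw 84.3 delta [0.0081, -0.0012, 0.0] turn [0.02, -0.01, 0.02]
[-0.1369134  -0.38207904 -0.65869209] [ 0.001477   -0.0497033  -0.00053037]
```

```bash
python3 -m crank '{"delta_pos":[[0,-0.0007,0],[0.002,-0.0007,0],[0.004,-0.0007,0],[0.006,-0.0007,0],[0.008,-0.0007,0],[0.009,-0.0007,0],[0.009,-0.0007,0]],"turn":[[0,0,0],[0,0,0],[0,0,0],[0,0,0],[0,0,0],[0,0,0],[0,0,0]],"grip":[0,0,0,0,0,0,0]}'
python3 - <<'E'
from h import *
go(.4906,-.0328,.132,84.3);print(get_obs()["force"],get_obs()["moment"])
E
```

```text
clock: 14.27
tool_pos: [0.4903, -0.0324, 0.1408]
orientation: [-160.1, 90.0, -165.7]
force: [-0.2, 0.1, -1.5]
opening: 0.0142
at [ 0.4903 -0.0324  0.1408] jaw 84.3 delta [0.0088, -0.0004, 0.0004] turn [0.0, -0.03, 0.01]
[-0.2350901   0.05954288 -1.50945364] [-0.05102008  0.00779599  0.00624532]
```

```bash
python3 -m crank '{"delta_pos":[[0.002,0,0],[0.004,0,0],[0.006,0,0],[0.008,0,0],[0.009,0,0],[0.0095,0,0],[0.0095,0,0]],"turn":[[0,0,0],[0,0,0],[0,0,0],[0,0,0],[0,0,0],[0,0,0],[0,0,0]],"grip":[0,0,0,0,0,0,0]}'
python3 - <<'E'
from h import *
go(.4906,-.0328,.132,84.3);print(get_obs()["force"],get_obs()["moment"])
E
```

```text
clock: 14.85
tool_pos: [0.4904, -0.0324, 0.1321]
orientation: [-101.6, 90.0, -107.3]
force: [-2.0, 1.3, 4.4]
opening: 0.0138
at [ 0.4904 -0.0324  0.1321] jaw 84.3 delta [0.0001, -0.0004, 0.0003] turn [0.02, -0.0, 0.01]
[-1.96175716  1.27152194  4.37282507] [ 0.20888835  1.04829304 -0.03153304]
```

```bash
python3 -m crank '{"delta_pos":[[0.0006,0,0],[0.0012,0,0],[0.0012,0,0],[0.0012,0,0]],"turn":[[0,0,0],[0,0,0],[0,0,0],[0,0,0]],"grip":[0,0,0,0]}'
python3 - <<'E'
from h import *
go(.4906,-.0328,.132,84.3);print(get_obs()["force"],get_obs()["moment"])
for n in["scene","side"]:
    s=snapshot(n);P=pts(s);m=masks(s);np.savez(n+"6.npz",**s)
    mm=((m["orange"]|m["copper"])>0)&(np.hypot(P[...,0]-.491,P[...,1]+.032)<.05)&(P[...,2]>.112)&(P[...,2]<.132)
    q=P[mm];print(n,mm.sum(),np.percentile(q[:,2],[10,50,90]).round(4),rect(q))
E
```

```text
clock: 15.18
tool_pos: [0.4904, -0.0324, 0.132]
orientation: [-17.9, 90.0, -23.6]
force: [-7.7, 2.5, 16.2]
opening: 0.0137
at [ 0.4904 -0.0324  0.132 ] jaw 84.3 delta [0.0, -0.0004, 0.0002] turn [0.04, 0.03, 0.01]
[-7.69370256  2.50505609 16.21473538] [ 0.82108649  2.90439419 -0.02028813]
scene 115 [0.1214 0.1261 0.128 ] [502.6 -30.8  67.9  46.2 -71.6]
side 143 [0.1228 0.1257 0.1283] [482.7 -26.2  64.4  48.9  54.1]
```

```bash
python3 -m crank '{"delta_pos":[[-0.0006,0,0],[-0.0008,0,0],[-0.0008,0,0],[-0.0008,0,0],[-0.0008,0,0],[-0.0008,0,0],[-0.0008,0,0],[-0.0008,0,0],[-0.0008,0,0],[-0.0008,0,0]],"turn":[[0,0,0],[2,0,0],[5,0,0],[9,0,0],[13,0,0],[17,0,0],[21,0,0],[24,0,0],[25,0,0],[25,0,0]],"grip":[0,0,0,0,0,0,0,0,0,0]}'
python3 - <<'E'
from h import *
go(.4906,-.0324,.132,34.3);print(get_obs()["force"],get_obs()["moment"])
E
```

```text
clock: 16.12
tool_pos: [0.4912, -0.0325, 0.1321]
orientation: [19.0, 89.9, -11.7]
force: [-1.1, -0.7, 5.4]
opening: 0.0135
at [ 0.4912 -0.0325  0.1321] jaw 59.3 delta [0.0001, -0.0002, -0.0005] turn [25.01, 0.07, -0.04]
[-1.13242703 -0.72910652  5.35897708] [-0.35660215  0.39929558 -0.03128576]
```

Turning freely with little torque, so I do the second half.

```bash
python3 -m crank '{"delta_pos":[[0,0,0],[0,0,0],[0,0,0],[0,0,0],[0,0,0],[0,0,0],[0,0,0],[0,0,0],[0,0,0],[0,0,0]],"turn":[[2,0,0],[5,0,0],[9,0,0],[13,0,0],[17,0,0],[21,0,0],[24,0,0],[25,0,0],[25,0,0],[25,0,0]],"grip":[0,0,0,0,0,0,0,0,0,0]}'
python3 - <<'E'
from h import *
go(.4906,-.0324,.132,34.3);print(get_obs()["force"],get_obs()["moment"],abs(get_obs()["qvel"]).max())
for n in["scene","side","wrist"]:
    s=snapshot(n);cv2.imwrite(f"pics/{n}7.png",s["pixels"])
    if n=="wrist":continue
    P=pts(s);m=masks(s)
    d=np.hypot(P[...,0]-.491,P[...,1]+.032)
    mm=((m["orange"]|m["copper"])>0)&(d<.05)&(P[...,2]>.112)&(P[...,2]<.132)
    q=P[mm];print(n,np.percentile(q[:,2],[10,50,90]).round(4))
    mm=((m["orange"]|m["copper"])>0)&(d<.05)&(P[...,2]>.135)&(P[...,2]<.165);print("grip",mm.sum(),rect(P[mm]))
a=cv2.imread("pics/wrist7.png")[60:320,180:460];b=cv2.imread("pics/scene7.png")[100:280,260:460];c=cv2.imread("pics/side7.png")[120:300,220:420]
f=lambda i,w,h:cv2.resize(i,(w,h),interpolation=cv2.INTER_CUBIC)
cv2.imwrite("pics/c7.png",np.hstack([f(a,480,446),np.vstack([f(b,248,223),f(c,248,223)])]))
E
```

```text
clock: 16.95
tool_pos: [0.4913, -0.0324, 0.1321]
orientation: [50.6, 89.9, -5.1]
force: [-1.6, -0.4, 5.7]
opening: 0.0136
at [ 0.4913 -0.0324  0.1321] jaw 34.4 delta [0.0001, -0.0005, -0.0004] turn [0.07, 0.06, -0.07]
[-1.62528364 -0.38399771  5.69462466] [-0.27230466  0.24325763 -0.08390656] 0.1807853656723283
scene [0.1207 0.1258 0.1271]
grip 0 [0. 0. 0. 0. 0.]
side [0.123  0.1262 0.1285]
grip 90 [488.5 -21.6  43.8  34.4 -15. ]
```

View pics/c7.png

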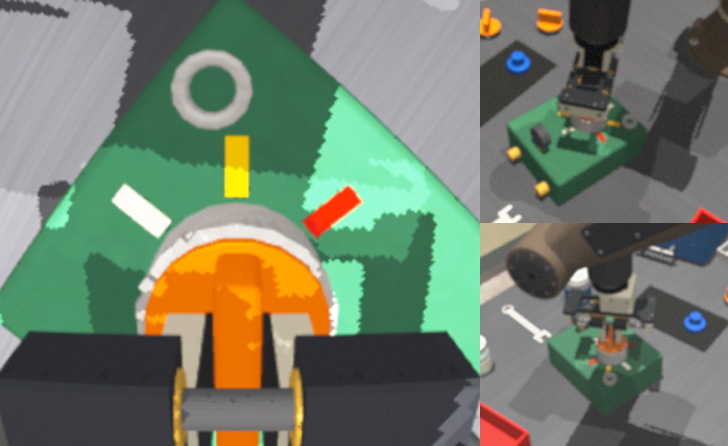

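The grip (237,290) points straight at the yellow mark (236,165) and the disc lies flat on the lip. I'm handing the job in.

```bash
python3 -c "
from h import *
print(close_job())"
```

```text
the job is handed in; nothing more can be done
None
```

I put the copper bar in the red bin and let go of it. Then I pushed the leftmost orange cap, the one on the mat, down through the slots of the neck until it stopped hard. I turned it 50° clockwise to the yellow marks and handed in at about 17 s, still gripping it. The handover gives no verdict, so success is judged only from my own checks.

- **Bar:** after release it lay near the middle of the bin with its top about 19 mm above the work surface. A later wrist picture still showed it there.
- **Cap depth:** both fixed cameras put the disc's top at about 126 mm, which is fully home. The tool pressed down with about 6 N.
- **Cap angle:** the gripper's jaw angle read 34.4° against a target of 34.3°, and the last wrist picture shows the grip in line with the yellow mark. Torque while turning stayed below 0.1 N m, with no sign of the lock pin.
- **Grip:** the opening stayed at 13.6 mm on the 14 mm grip.
- **Checks that disagreed:**
  - The first wrist-camera fit of the neck was about 4–5 mm off, because the neck's side wall showed in the view. A second fit, from an earlier picture, left a 6 mm residual. I did not use either.
  - The last scene view could not see the grip because the hand hid it, and the last side-view fit of the grip was too partial to give its angle.
- **Not measured:** I did not re-measure the bystanders at the end, but the last picture shows the ring, the blue cap and the other visible objects in place.

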